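# Draw out the filter tray with the pull hook

### The arm

A 7-joint arm with a two-finger parallel gripper is mounted at the origin on the work surface. World frame = base frame: x ahead of the robot, y to its left, z up, the work surface at z = 0. Lengths are in m, angles in rad, forces in N, time in s.
With the tool pointing down it reaches from about 0.425 to 0.925 m from the base axis. Payload 6.8 kg.
Tool frame: the origin (TCP) lies on the front face of the gripper's body, between the roots of the fingers; the fingertips stand 73 mm ahead of it and the grasp point (between the pads) lies 54 mm ahead of it (env.nose_length is the distance from the TCP to the fingertips, in m); z points along the fingers, y is the direction in which the jaws open and shut (so a half turn about z gives the same grasp; the last joint's range is limited). The gripper opens to 85 mm and grips with 20 to 120 N. Pads are 22 mm wide; open, the fingers measure 114 mm over their backs; the gripper's body (76 mm by 85 mm) begins 54 mm behind the grasp point. The pads swing forward as they close: fully open they stand 13 mm farther back than shut.
Start: joints at [-1.331, 0.477, 0.022, 1.555, -0.011, 1.109, -0.083], TCP at [0.23, 0.635, 0.304] pointing down, gripper open.
Joint ranges: [-2.96, 2.96], [-0.34, 2.1], [-1.41, 1.46], [0.24, 2.44], [-1.37, 4.51], [0.17, 1.92], [-2.96, 2.96]. Speed limits (rad/s): [2.39, 2.39, 3.14, 3.14, 3.14, 3.14, 3.14].

### API

Orientations are given as a unit quaternion [w, x, y, z].
In Python, from cell import env, kin, camera, calibration, job gives the robot as it stands. The module is installed in compiled form; this text tells all that it offers. Calls block until the motion is done:
- env.reach(position, orientation): joint-space move of the TCP to a pose.
- env.movel(position, velocity=0.15, rot=None, stop_force=None): straight line of the TCP; rot=None keeps the orientation; velocity is the mean speed in m/s. With stop_force (N) it stops when the force on the tool has changed by that much, and returns True; else False.
- env.goto_joints(angles): joint-space move.
- env.grip(opening, f_grip=None): finger opening in m; f_grip is the grip in N (None keeps the last); returns when the fingers have stopped.
- env.dwell(seconds).
- kin.inverse_kinematics(position, orientation): joint angles nearest the present ones, or None.
- env.get_state(): the state.
- camera(name): name is "scene" or "side" or "wrist"; returns (picture, depth): 480x640x3 uint8, blue, green, red; 480x640 float32, m along the optical axis (not along the pixel's ray), 0 where there is no reading.
- calibration(name): a dict with "fx", "fy", "cx", "cy" (pixels), "k1" (the pictures are not rectified: a ray, as slopes to the right and down, at radius r is drawn at 1 + k1 r^2 times it, then the intrinsics apply), "rvec" (rotation vector, rad) and "tvec" (3), from world to camera coordinates, as OpenCV has them. Camera axes: x right, y down, z forward; pixel columns grow to the right and rows downward; lengths in m; the calibration is good to about 2 mm. A picture is of the moment at which its call begins: read the wrist's pose just before it. calibration takes no time and is no camera call; for the wrist camera it gives the pose at the moment of the call.
A pose or a line that the arm cannot do raises env.PlanningError and nothing moves.
- job.job_done(): hands the job in, once; it reports no verdict.
The state is a dict: "time": time; "qpos": joint angles; "joint_velocities": joint speeds; "joint_torque": joint torques, N m; "tcp_pos": TCP position; "orientation": TCP orientation; "force": force on the tool from outside, world axes, zero at the start; "torque": the same for the moment, N m; "opening": finger opening in m.
Only numpy, scipy, OpenCV 4.12 (cv2) and the standard library are available. Lean on these libraries where they do the work, as an engineer would, in place of code of your own. Each camera call takes 0.05 s, during which the arm holds its last target.

### The job

The dust filter unit's tray must come out for a filter change. Take the orange-handled pull hook from the rubber mat, hook it in the finger hole of the tray, draw the tray out and then firmly through the stiff last bit of its travel until it is home in its hold-open catch, never putting more than 25 N on the tray with the hook and never touching tray or unit with the hand. Then unhook, leave the tray out, and lay the hook back on the mat, handle flat as it was; leave everything else where it is.

Things in the scene. Friction and masses are not known exactly. Their poses are not given: they have to be found in the camera images.
- hook_grip (a point): Centre of the orange handle of the loose pull hook (about 150 g). Handle 70 long (x) x 22 wide x 34 mm high, lying on its 70 x 22 underside. x axis points to the tip, z up. From the handle's front runs a straight steel rod, 7 mm diameter, centre line 3 mm above this point; it turns straight down 105 mm ahead of this point.
- hook_tip (a point): Lower end of the hook's down-turned tip, 105 mm ahead of and 10.5 mm below the handle's centre; the tip is 7 mm thick and reaches 10 mm below the rod's underside.
- hook: The whole pull hook; origin at the centre of the handle's underside, x towards the tip, z up.
- mat: Black rubber mat fixed on the bench, 240 (x) x 200 (y) x 6 mm; origin at the centre of its underside. The hook and a screwdriver lie on it.
- unit: Dust filter unit: fixed grey box with green side panels, 260 deep (x) x 220 wide (y) x 170 mm high, and a round flange 16 mm high on top. Origin: centre of its underside on the bench; x points from front to back, so the tray comes out along its -x. Front face at x = -130 mm.
- tray: Aluminium filter tray that slides out along the unit's -x. Front plate 200 wide x 80 high x 4 mm thick, 32 to 112 mm above the bench; behind the hole 80 mm are free down to 36 mm above the bench. Slides with about 5 N of friction, stays where it is left; starts up to 50 mm out. Origin: a reference point that moves with the tray, axes as the unit's.
- tray_hole (a point): Centre of the round, black-rimmed finger hole (29 mm diameter) in the tray's front plate, on the plate's outer face, 72 mm above the bench; x points into the unit along the hole's axis, z up. With the tray shut it is at x = -134 mm in the unit's frame.
- catch (a joint): Hold-open catch, in m along the pull: 0 while the tray is free, 0.008 (hard stop) once the tray is drawn through its stiff last 8 mm; it has taken hold above 0.005. The stiff stretch begins somewhere between 90 and 120 mm out from shut (differs each time), takes about 13 N of pull, and stays where it is left.
- screwdriver: Bystander: screwdriver lying on the mat 100 to 135 mm beside the hook.
- spacer: Bystander: brass disc, 56 mm diameter, 20 mm high, standing on top of the unit.
- bin: Bystander: open blue parts bin, 80 x 140 x 60 mm, at the bench's far side.
- oil: Bystander: white bottle with red cap, 56 mm diameter, 160 mm high, at the far side.
- billet: Bystander: upright steel billet, 56 mm diameter, 60 mm high.
Not all that is in view belongs to the job. What is meant by the hook is not purple or white, and is the larger of those in its own colour.

How it is judged:
On the way, in this order (a step that is already met when the one before it is completed fails the run):
1. the hook, caught in the finger hole, draws the tray (hole at least 60 mm out of its shut position, the hook bearing on the tray) (x of tray_hole in the frame of unit below -0.194 m and contact force between hook and tray above 1 N and x of hook_tip in the frame of tray_hole above 0.004 m), for 0.1 s.
2. the tray is in its hold-open catch (catch above 5 mm) (value of joint catch above 0.005 m and x of tray_hole in the frame of unit below -0.222 m), for 0.2 s.
At the end, for the whole second after the job is handed in: The catch reads more than 5 mm and the tray's hole is still at least 88 mm out of its shut position; the hook lies at rest on the mat with its handle's centre over the mat (10 mm or more inside its edges), its underside flat on it (within 5 mm and 0.15 rad of upright) (all of step 2 and z of hook_grip in the frame of mat between 0.018 and 0.028 m and x of hook_grip in the frame of mat between -0.11 and 0.11 m and y of hook_grip in the frame of mat between -0.09 and 0.09 m and angle between hook_grip's own z axis and vertical below 0.15 rad and linear speed of hook below 0.02 m/s); the robot touches nothing.
It fails at once if more than 25 N between hook and tray (contact force between hook and tray above 25 N).
It fails at once if the hand or arm touches the tray or the unit (contact force between any of the fingers, the arm and tray above 1 N or contact force between any of the fingers, the arm and unit above 1 N).
It fails at once if a bystander is moved by more than 20 mm (distance of any of screwdriver, spacer, bin, oil, billet from where it was at the start of the episode above 0.02 m).
It also fails if it takes over 69 s, if anything falls off the work surface, if the arm or the gripper's body presses on something with over 40 N, if the wrist force passes 120 N, or if a joint passes its speed limit or range.

## Working session

There is one attempt and no reset: what is moved stays moved. The work goes in short steps, each a Python script; the robot and the scene stay as the last script left them, time stands still between calls to the robot, and variables do not carry over. Pictures are saved under pics/ and viewed, and the job is handed in when it is done.

```bash
mkdir -p pics; ls; python3 - <<'E'
from cell import env, kin, camera, calibration, job
import cv2
for n in ("scene","side","wrist"):
    c=calibration(n);print(n,c)
    p,d=camera(n);cv2.imwrite(f"pics/{n}0.png",p)
    import numpy as np; np.save(f"pics/{n}0.npy",d)
print(env.get_state())
E
```

```text
pics
scene {'fx': 483.85961743693724, 'fy': 483.85961743693724, 'cx': 321.4282992019084, 'cy': 242.51262805190066, 'k1': -0.08010541942617536, 'rvec': array([ 1.43218958,  2.13382202, -0.84321306]), 'tvec': array([ 0.24446341, -0.2289163 ,  1.4323427 ])}
side {'fx': 567.740376423339, 'fy': 567.740376423339, 'cx': 318.95035562569524, 'cy': 243.17028469180127, 'k1': -0.18184675010395374, 'rvec': array([ 2.29643151, -0.71548776,  0.25382965]), 'tvec': array([-0.45028298,  0.25375926,  1.55503746])}
wrist {'fx': 421.16039406958674, 'fy': 421.16039406958674, 'cx': 315.0907395668099, 'cy': 237.5610819200595, 'k1': -0.06432371141745066, 'rvec': array([-2.37402142, -1.66423335, -0.23671746]), 'tvec': array([-0.6737156 , -0.03534615,  0.38015325])}
{'time': 0.15, 'qpos': array([-1.33111273,  0.47764455,  0.0223595 ,  1.55618734, -0.0115007 ,
        1.10930087, -0.08313631]), 'joint_velocities': array([ 0.00025904, -0.00173034,  0.00058864, -0.00278786,  0.00038558,
        0.00041455, -0.00140671]), 'joint_torque': array([ 3.42757674e-03, -5.96925008e+01,  1.61052022e+00, -2.81491631e+01,
        1.27122362e-02,  6.53923911e-03,  1.14497561e-05]), 'tcp_pos': array([0.22993874, 0.6342665 , 0.30314184]), 'orientation': array([-7.02428122e-05,  1.73031415e-01,  9.84916053e-01, -7.02375342e-04]), 'force': array([-0.1649948 , -0.0199831 , -0.53537015]), 'torque': array([-0.00999095, -0.00216255,  0.04547054]), 'opening': 0.08551669217285172}
```

View pics/scene0.png

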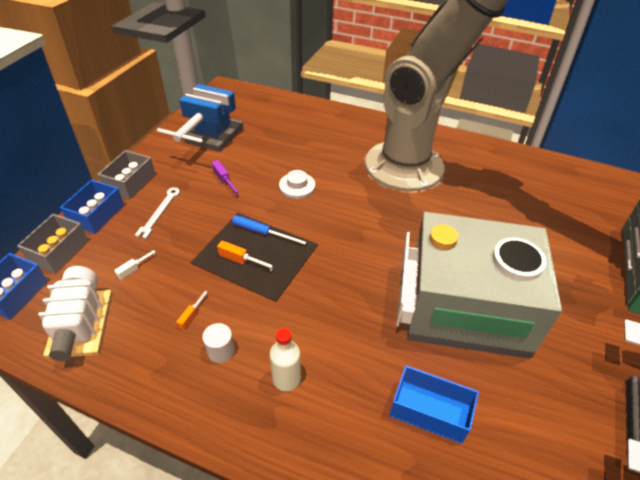

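View pics/side0.png

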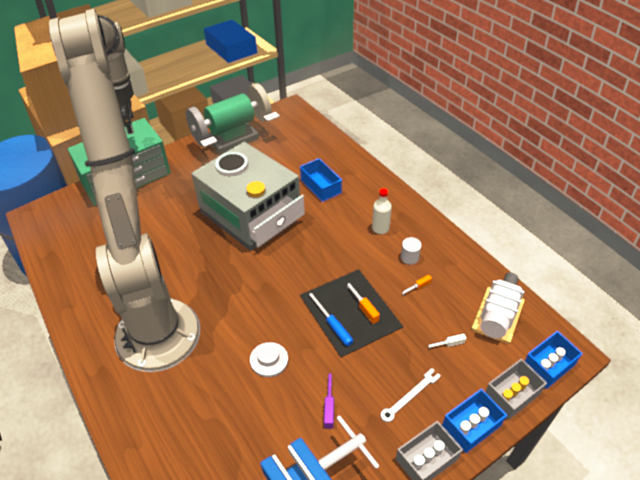

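View pics/wrist0.png

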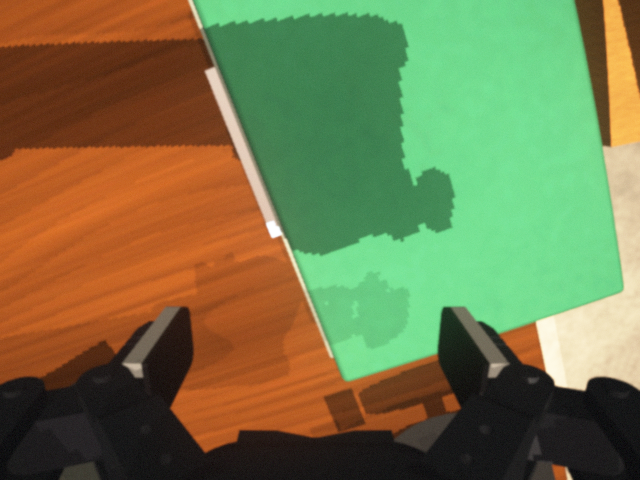

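The scene view shows the orange hook on the mat (handle 231,250; tip 270,268), with the blue screwdriver beside it. A smaller orange decoy lies off the mat at (186,316). The side view shows the tray front, with the hole at about (281,221). Next I'll write helpers and take measurements.

```bash
cat > h.py <<'E'
import numpy as np, cv2
from scipy.spatial.transform import Rotation as R
def ray(c,uv):
    K=np.array([[c['fx'],0,c['cx']],[0,c['fy'],c['cy']],[0,0,1]])
    p=cv2.undistortPoints(np.array([[uv]],float),K,np.array([c['k1'],0,0,0]))[0,0]
    Rm=cv2.Rodrigues(np.array(c['rvec']))[0]
    o=-Rm.T@c['tvec']; d=Rm.T@np.array([p[0],p[1],1.]); return o,d
def plane(c,uv,z):
    o,d=ray(c,uv); return o+d*(z-o[2])/d[2]
def tri(c1,u1,c2,u2):
    o1,d1=ray(c1,u1);o2,d2=ray(c2,u2)
    s=np.linalg.lstsq(np.c_[d1,-d2],o2-o1,rcond=None)[0]
    a=o1+d1*s[0];b=o2+d2*s[1]; return (a+b)/2,np.linalg.norm(a-b)
def proj(c,X):
    K=np.array([[c['fx'],0,c['cx']],[0,c['fy'],c['cy']],[0,0,1]])
    return cv2.projectPoints(np.array([X],float),c['rvec'],c['tvec'],K,np.array([c['k1'],0,0,0.]))[0][0,0]
def dpt(c,d,uv):
    o,r=ray(c,uv); return o+r*d[int(round(uv[1])),int(round(uv[0]))]
E
python3 - <<'E'
import cv2
a=cv2.imread('pics/scene0.png');b=cv2.imread('pics/side0.png')
def crop(i,x,y,w,h,n,k): cv2.imwrite(n,cv2.resize(i[y:y+h,x:x+w],None,fx=k,fy=k,interpolation=cv2.INTER_CUBIC))
crop(a,185,205,140,100,'pics/c1.png',5.5)
crop(b,295,265,110,95,'pics/c2.png',6)
crop(b,185,140,125,110,'pics/c3.png',5)
crop(a,390,205,170,150,'pics/c4.png',4)
E
```

```text
(no output)
```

View pics/c1.png

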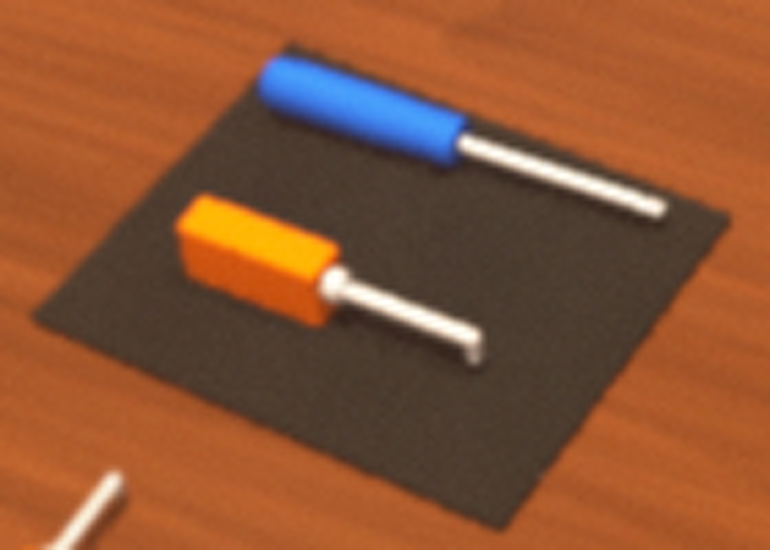

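View pics/c2.png

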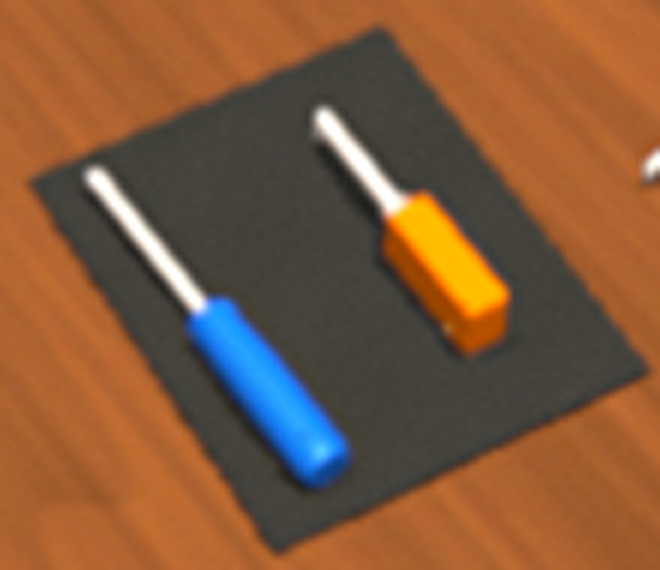

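View pics/c3.png

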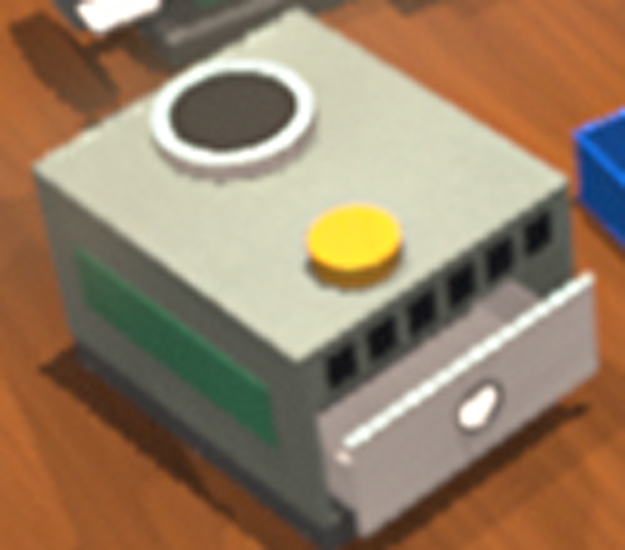

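View pics/c4.png

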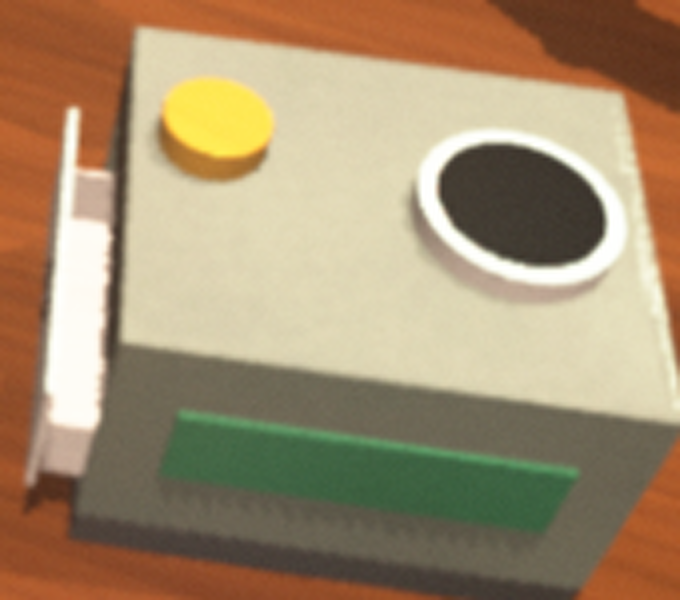

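```bash
python3 - <<'E'
from cell import calibration
from h import *
s=calibration('scene');d=calibration('side')
def S(x,y,k=5.5,o=(185,205)): return ((x+.5)/k-.5+o[0],(y+.5)/k-.5+o[1])
def D(x,y): return S(x,y,6,(295,265))
def D3(x,y): return S(x,y,5,(185,140))
def S4(x,y): return S(x,y,4,(390,205))
P={'matA':(S(293,45),D(280,550)),'matB':(S(728,215),D(35,182)),'matC':(S(502,528),D(380,28)),'matD':(S(38,317),D(648,370)),
'hbL':(S(205,195),D(467,312)),'hfL':(S(338,245),D(388,230)),'hfR':(S(322,272),D(430,195)),'hbR':(S(180,228),D(508,292)),'bend':(S(475,338),D(322,112)),
'ufn':(S4(137,28),D3(298,360)),'ubn':(S4(622,95),D3(35,168)),'uff':(S4(120,345),D3(568,185)),'ubf':(S4(678,422),D3(300,10)),'pln':(S4(73,108),D3(345,445))}
for k,(a,b) in P.items():
    X,e=tri(s,a,d,b); print(k,X.round(4),round(e*1000,1))
for z in (.07,.072): print('hole',plane(d,D3(480,407),z))
E
```

```text
matA [ 0.3786 -0.349   0.0042] 0.6
matB [ 0.402  -0.1145  0.0046] 0.0
matC [ 0.5973 -0.1321  0.003 ] 2.9
matD [ 0.5737 -0.3679  0.0029] 0.0
hbL [ 0.5091 -0.3147  0.0396] 3.2
hfL [ 0.5095 -0.2519  0.0336] 0.3
hfR [ 0.533  -0.2489  0.0403] 5.1
hbR [ 0.5308 -0.3156  0.0391] 1.3
bend [ 0.5293 -0.1756  0.0287] 3.0
ufn [0.3701 0.1206 0.1703] 2.4
ubn [0.3184 0.374  0.1699] 0.6
uff [0.5836 0.1641 0.1669] 2.3
ubf [0.533  0.4143 0.1717] 3.1
pln [0.3821 0.0975 0.1118] 3.7
hole [0.48300138 0.11825209 0.07      ]
hole [0.48206012 0.11644397 0.072     ]
```

```bash
python3 - <<'E'
from cell import calibration
from h import *
d=calibration('side');dep=np.load('pics/side0.npy')
def D3(x,y,k=5,o=(185,140)): return ((x+.5)/k-.5+o[0],(y+.5)/k-.5+o[1])
ux=np.array([-.0511,.2518])
yaw=np.arctan2(ux[1],ux[0]);u=np.array([np.cos(yaw),np.sin(yaw)]);v=np.array([-u[1],u[0]])
c=np.array([.4513,.2683]);print('yaw',np.degrees(yaw))
P=[]
for xy in [(385,500),(410,470),(440,440),(400,445),(540,400),(570,360),(530,340),(560,330),(440,470),(520,400)]:
    X=dpt(d,dep,D3(*xy));q=X[:2]-c;P.append(q@u);print(xy,X.round(4),(q@u).round(4),(q@v).round(4))
xf=np.median(P)
o,r=ray(d,D3(480,407)); t=((c+u*xf-o[:2])@u)/(r[:2]@u);X=o+r*t
print('hole',X,xf,(X[:2]-c)@v)
from cell import env,kin
E
```

```text
yaw 101.47174746567467
(385, 500) [0.4036 0.1027 0.0484] -0.1528 0.0797
(410, 470) [0.4252 0.1076 0.0577] -0.1523 0.0575
(440, 440) [0.4488 0.1095 0.0684] -0.1552 0.0341
(400, 445) [0.4184 0.1027 0.0875] -0.1558 0.0652
(540, 400) [0.5307 0.1273 0.0415] -0.154 -0.0498
(570, 360) [0.5589 0.1348 0.0551] -0.1523 -0.0789
(530, 340) [0.5231 0.1205 0.1031] -0.1592 -0.041
(560, 330) [0.5551 0.1384 0.0804] -0.148 -0.0759
(440, 470) [0.4463 0.1092 0.0436] -0.1549 0.0366
(520, 400) [0.5137 0.1223 0.0553] -0.1555 -0.0321
hole [0.48235554 0.11701147 0.07137228] -0.1544427002866119 -0.00034616718470170687
```

```bash
cat >> h.py <<'E'
def quat(yaw,s=1):
    "tool down, tool y = s * hook y for hook x at yaw"
    y=s*np.array([-np.sin(yaw),np.cos(yaw),0]);z=np.array([0,0,-1.]);x=np.cross(y,z)
    q=R.from_matrix(np.c_[x,y,z]).as_quat(); return np.array([q[3],q[0],q[1],q[2]])
E
python3 - <<'E'
from cell import env,kin,calibration,camera
from h import *
c=calibration('wrist');Rm=cv2.Rodrigues(c['rvec'])[0];o=-Rm.T@c['tvec']
st=env.get_state();q=st['orientation'];T=R.from_quat([q[1],q[2],q[3],q[0]]).as_matrix()
print('cam in tool',T.T@(o-st['tcp_pos']), 'axis',T.T@Rm[2])
for s in (1,-1):
  for nm,p,y in (('hov',(.521,-.283,.30),np.radians(87)),('hook',(.50,.027,.115),np.radians(101.5)),('end',(.525,-.09,.115),np.radians(101.5)),('grasp',(.521,-.283,.085),np.radians(87))):
    print(s,nm,kin.inverse_kinematics(np.array(p),quat(y,s)))
E
```

```text
cam in tool [ 0.07231434 -0.00063765 -0.0712324 ] axis [-2.79939024e-01  6.47695586e-04  9.60017564e-01]
1 hov [-0.44253902  0.6845561   1.27852313  1.81311794 -0.70728853  1.19956355
 -2.13546103]
1 hook [-1.02807772  0.97517989  1.26098069  2.15955559 -1.17826774  1.02225871
 -2.01695566]
1 end [-0.77429284  1.01245885  1.25988513  2.08622601 -1.17959005  1.06227144
 -1.82163075]
1 grasp [-0.38310107  1.15071578  1.25519725  1.9512837  -1.26562238  1.14330335
 -1.76032471]
-1 hov [-0.22762054  0.44747882  0.83709497  1.80284316 -0.37738063  1.05950537
  0.69695298]
-1 hook [-0.49125576  0.5021024   0.39020872  2.13131427 -0.34725534  0.56797472
  0.35161094]
-1 end [-0.36640493  0.57332406  0.54166386  2.06489217 -0.49406253  0.63072831
  0.71263244]
-1 grasp [-0.03898575  0.71801395  0.59101626  1.93187403 -0.62178078  0.68070285
  0.88470093]
```

```bash
python3 - <<'E'
from cell import env,kin,calibration,camera
from h import *
env.reach(np.array([.523,-.25,.25]),quat(np.radians(87),-1))
print(env.get_state()['time'],env.get_state()['tcp_pos'],env.get_state()['qpos'])
c=calibration('wrist');p,d=camera('wrist');cv2.imwrite('pics/w1.png',p);np.save('pics/w1.npy',d)
import pickle;pickle.dump(c,open('pics/w1.pkl','wb'))
print(env.get_state()['force'])
E
```

```text
3.4083 [ 0.52352401 -0.24918679  0.24992031] [-0.28672981  0.49709822  0.84210682  1.88234233 -0.44882074  0.96241391
  0.70884496]
[0.11206157 0.80047619 0.74552734]
```

View pics/w1.png

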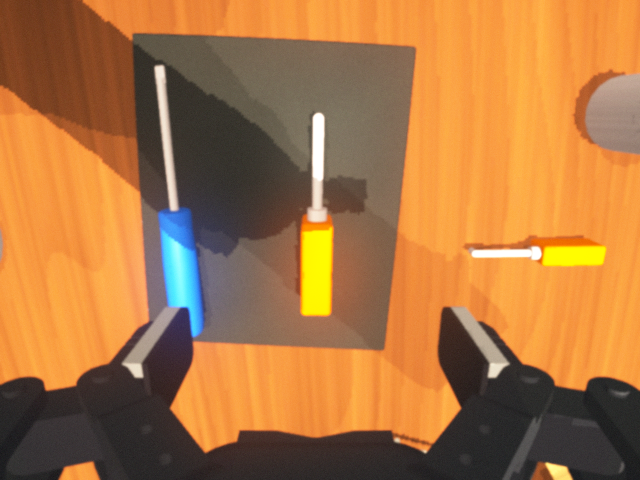

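The wrist view shows the hook upright on the mat, with its handle around (302–332, 215–315) and its tip at (318,117). The screwdriver is to the left.

```bash
python3 - <<'E'
from h import *
import pickle
c=pickle.load(open('pics/w1.pkl','rb'));p=cv2.imread('pics/w1.png');d=np.load('pics/w1.npy')
hsv=cv2.cvtColor(p,cv2.COLOR_BGR2HSV)
m=cv2.inRange(hsv,(10,200,150),(35,255,255));m[:, :290]=0;m[:,345:]=0;m[330:]=0;m[:200]=0
n,l,s,ce=cv2.connectedComponentsWithStats(m)
i=1+np.argmax(s[1:,4]);print(s[i],ce[i])
pts=np.argwhere(l==i)[:,::-1]
dz=np.array([dpt(c,d,q)[2] for q in pts[::15]]);print('depth z',np.percentile(dz,[5,50,90]))
top=[q for q in pts if .034<dpt(c,d,q)[2]<.046]
top=np.array(top,np.float32);r=cv2.minAreaRect(top);b=cv2.boxPoints(r);print(r)
W=np.array([plane(c,q,.040) for q in b]);print(W.round(4));print('centre',W.mean(0))
for k in range(4):
    e=W[(k+1)%4]-W[k];print(np.linalg.norm(e),np.degrees(np.arctan2(e[1],e[0])))
for name,q in (('bend',(318.5,116.5)),('rodmid',(318.5,150)),('rod0',(317.5,214))): print(name,plane(c,q,.029),dpt(c,d,q))
for q in [(135,34),(415,46),(385,349),(152,341)]: print('mat',plane(c,q,.006).round(4))
E
```

```text
[ 300  215   34  101 3043] [315.84686165 267.21426224]
depth z [0.00897054 0.04093165 0.04181165]
((316.5757751464844, 267.5267028808594), (30.62272071838379, 93.39336395263672), 0.9710219502449036)
[[ 0.508  -0.3178  0.04  ]
 [ 0.5134 -0.2473  0.04  ]
 [ 0.5344 -0.2488  0.04  ]
 [ 0.5304 -0.3194  0.04  ]]
centre [ 0.52152977 -0.28330238  0.04      ]
0.07067470949084279 85.61849897517935
0.02104850521129114 -3.9349844800485316
0.07071228863638004 -93.18332350314924
0.022526950759611284 175.979453532712
bend [ 0.52812438 -0.17886346  0.029     ] [ 0.52811926 -0.17886255  0.02961072]
rodmid [ 0.52703529 -0.20102399  0.029     ] [ 0.52702763 -0.20089675  0.03064492]
rod0 [ 0.5241303  -0.24576546  0.029     ] [ 0.52415961 -0.24448776  0.03454334]
mat [ 0.4028 -0.115   0.006 ]
mat [ 0.5981 -0.1341  0.006 ]
mat [ 0.5755 -0.3713  0.006 ]
mat [ 0.3778 -0.3542  0.006 ]
```

```bash
python3 - <<'E'
from cell import env,kin,calibration,camera
from h import *
q=quat(np.radians(86.4),-1)
env.movel(np.array([.5215,-.2833,.15]),velocity=.15,rot=q)
hit=env.movel(np.array([.5215,-.2833,.0845]),velocity=.06,stop_force=8)
print(hit,env.get_state()['tcp_pos'],env.get_state()['force'])
env.grip(.0,f_grip=100)
st=env.get_state();print(st['opening'],st['tcp_pos'],st['force'],st['torque'],st['time'])
env.movel(np.array([.5215,-.2833,.19]),velocity=.12)
st=env.get_state();print(st['opening'],st['tcp_pos'],st['force'],st['torque'],st['time'])
c=calibration('wrist');p,d=camera('wrist');cv2.imwrite('pics/w2.png',p);np.save('pics/w2.npy',d)
import pickle;pickle.dump(c,open('pics/w2.pkl','wb'))
p,_=camera('side');cv2.imwrite('pics/s2.png',cv2.resize(p[180:360,230:470],None,fx=3,fy=3))
E
```

```text
False [ 0.52172585 -0.28346088  0.08487579] [0.12690467 0.16407707 0.26925765]
0.020551728895079346 [ 0.5217526  -0.28347057  0.08489609] [-0.41682204  0.52602021  4.95957369] [ 0.08837155  0.10595373 -0.04223832] 6.1583
0.020472515220673764 [ 0.52113567 -0.28289762  0.18926348] [-0.16070905 -0.16681135 -2.21947054] [-0.01245977 -0.01831587 -0.03134314] 7.1833
```

View pics/w2.png

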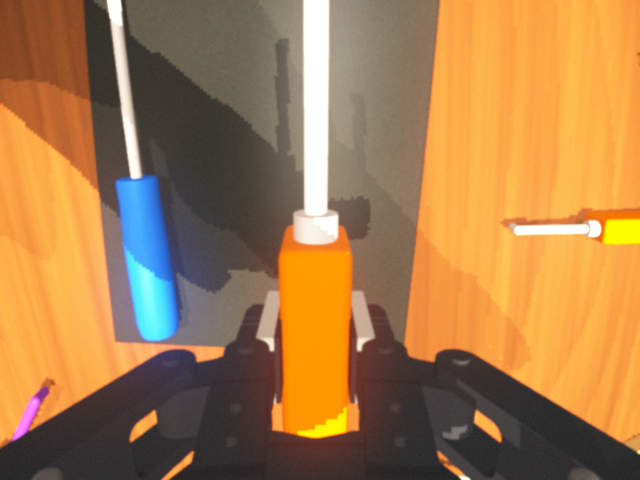

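View pics/s2.png

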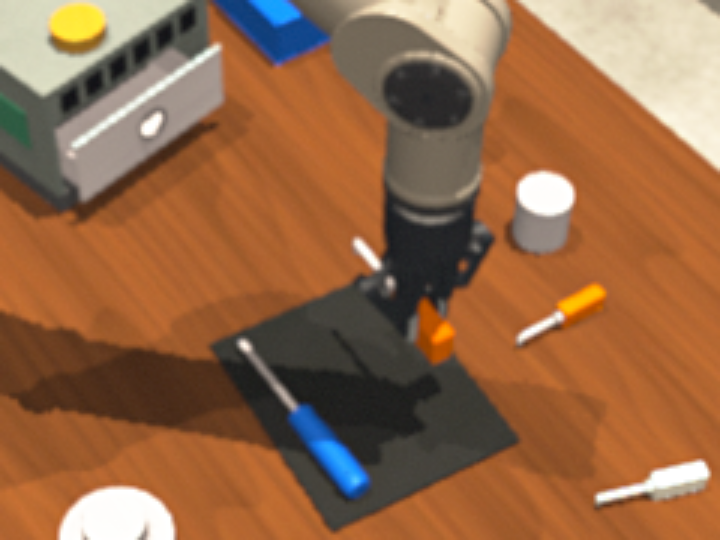

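```bash
python3 - <<'E'
from h import *
import pickle
c=pickle.load(open('pics/w2.pkl','rb'));d=np.load('pics/w2.npy')
for uv in [(315,15),(315,60),(315,100),(316,150),(316,190)]+[(316,260),(316,330),(316,380)]: print(uv,dpt(c,d,uv).round(4))
print('expected rod top',.18926-.0619+.0065,'handle top',.18926-.0619+.017)
E
```

```text
(315, 15) [ 0.5258 -0.1855  0.1361]
(315, 60) [ 0.5251 -0.197   0.1352]
(315, 100) [ 0.5244 -0.2077  0.1336]
(316, 150) [ 0.5238 -0.2218  0.1353]
(316, 190) [ 0.5231 -0.2338  0.1345]
(316, 260) [ 0.5219 -0.2523  0.1454]
(316, 330) [ 0.5205 -0.2751  0.1449]
(316, 380) [ 0.5194 -0.2925  0.1456]
expected rod top 0.13386000000000003 handle top 0.14436000000000004
```

```bash
cat >> h.py <<'E'
H=np.array([.4824,.1170]);YU=np.radians(101.47);U=np.array([np.cos(YU),np.sin(YU)])
GZ=.0619
def tcp_for(t,gz):
    g=H+U*(t-.105); return np.array([g[0],g[1],gz+GZ])
E
python3 - <<'E'
from cell import env,kin,calibration,camera
from h import *
env.movel(tcp_for(-.03,.0735),velocity=.18,rot=quat(YU,-1))
env.dwell(.2)
st=env.get_state();print(tcp_for(-.03,.0735),st['tcp_pos'],st['force'],st['time'],st['opening'])
for n,(x,y,w,h) in (('side',(200,150,200,150)),('scene',(320,190,200,150))):
    p,_=camera(n);cv2.imwrite(f'pics/{n}3.png',p);cv2.imwrite(f'pics/{n}3c.png',cv2.resize(p[y:y+h,x:x+w],None,fx=4,fy=4,interpolation=cv2.INTER_CUBIC))
g=st['tcp_pos']-[0,0,GZ];tip=g+[*U*.105,-.0105]
print(tip,proj(calibration('side'),tip),proj(calibration('side'),[*H,.0715]))
E
```

```text
[ 0.5092454  -0.01530391  0.1354    ] [ 0.5093189  -0.01596108  0.13553104] [-0.03554918 -0.53460866 -2.48494307] 9.1583 0.020518518292096024
[0.48843914 0.08694196 0.06313104] [287.58615639 227.72541278] [280.61131823 220.96681215]
```

View pics/side3c.png

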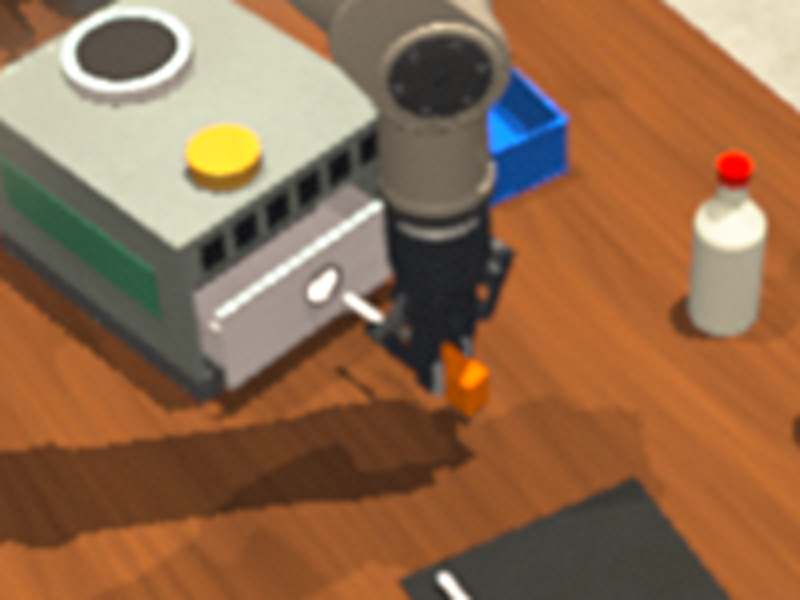

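View pics/scene3c.png

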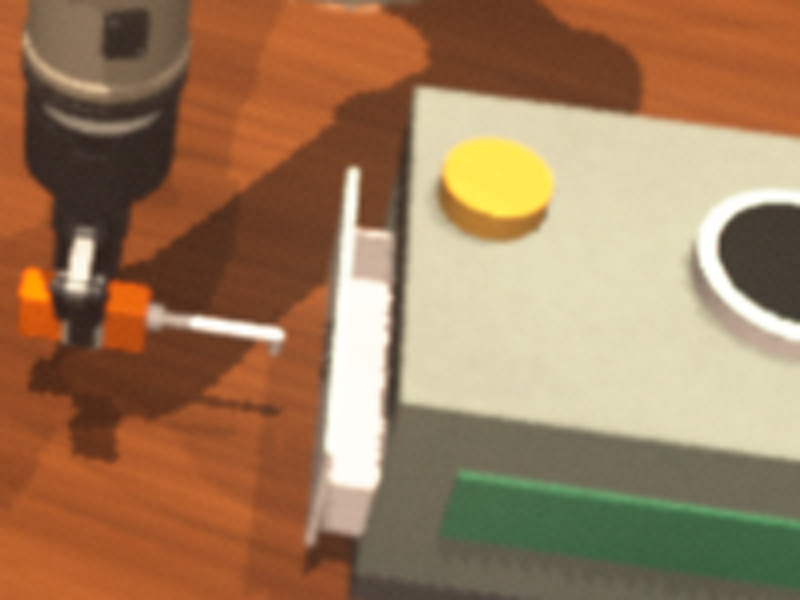

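The side view shows the tip at (345,295), just in front of the hole rim at (324,286). The scene view agrees, so I'll insert.

```bash
python3 - <<'E'
from cell import env,kin,calibration,camera
from h import *
print(env.movel(tcp_for(.015,.0735),velocity=.04,stop_force=4))
st=env.get_state();print(tcp_for(.015,.0735),st['tcp_pos'],st['force'],st['time'])
print(env.movel(tcp_for(.015,.0605),velocity=.03,stop_force=4))
env.dwell(.2)
st=env.get_state();print(tcp_for(.015,.0605),st['tcp_pos'],st['force'],st['torque'],st['time'])
for n,(x,y,w,h) in (('side',(200,150,200,150)),('scene',(320,190,200,150))):
    p,_=camera(n);cv2.imwrite(f'pics/{n}4c.png',cv2.resize(p[y:y+h,x:x+w],None,fx=4,fy=4,interpolation=cv2.INTER_CUBIC))
E
```

```text
False
[0.50029693 0.02879739 0.1354    ] [0.50034183 0.02846147 0.13545324] [-0.35949452 -0.47593627 -1.71664274] 10.5333
False
[0.50029693 0.02879739 0.1224    ] [0.50041069 0.02880884 0.12253287] [-0.45886332 -0.56837111 -1.57815556] [-0.026667   -0.02693117  0.03507628] 11.3167
```

View pics/side4c.png

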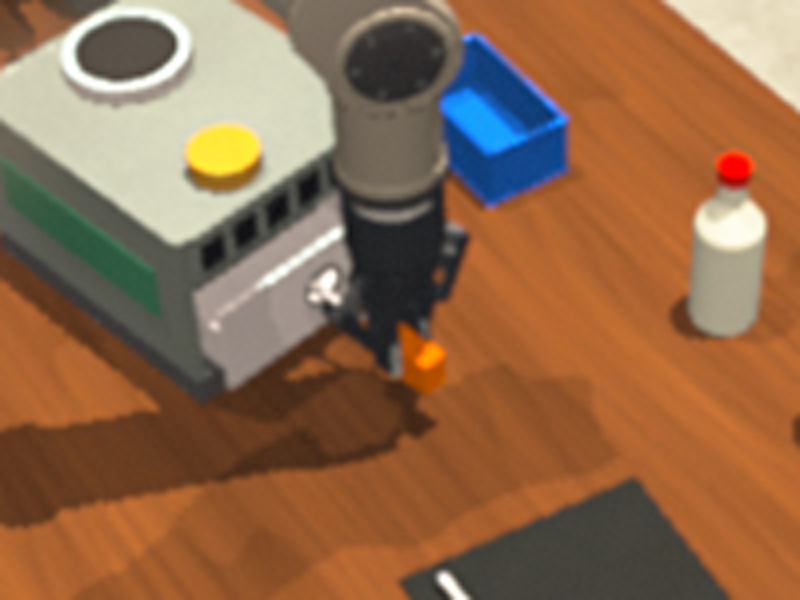

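View pics/scene4c.png

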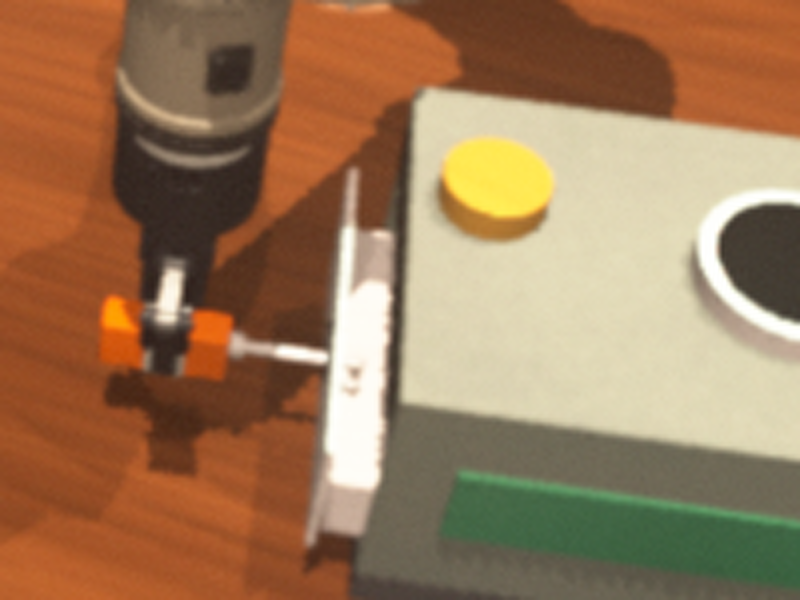

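```bash
python3 - <<'E'
from cell import env,kin,calibration,camera
from h import *
for t in (.004,-.01,-.03):
    r=env.movel(tcp_for(t,.0605),velocity=.02,stop_force=11)
    st=env.get_state();print(t,r,((st['tcp_pos'][:2]-H)@U+.105).round(4),(st['force'][:2]@U).round(2),st['force'].round(2),st['time'])
    if r: break
p,_=camera('scene');x,y,w,h=320,190,200,150
cv2.imwrite(f'pics/scene5c.png',cv2.resize(p[y:y+h,x:x+w],None,fx=4,fy=4,interpolation=cv2.INTER_CUBIC))
E
```

```text
0.004 False 0.0046 5.4 [-0.87  5.34 -2.14] 12.1167
-0.01 False -0.0098 4.93 [-0.2   4.99 -2.3 ] 12.9667
-0.03 False -0.03 3.99 [-0.76  3.92 -1.6 ] 14.1167
```

View pics/scene5c.png

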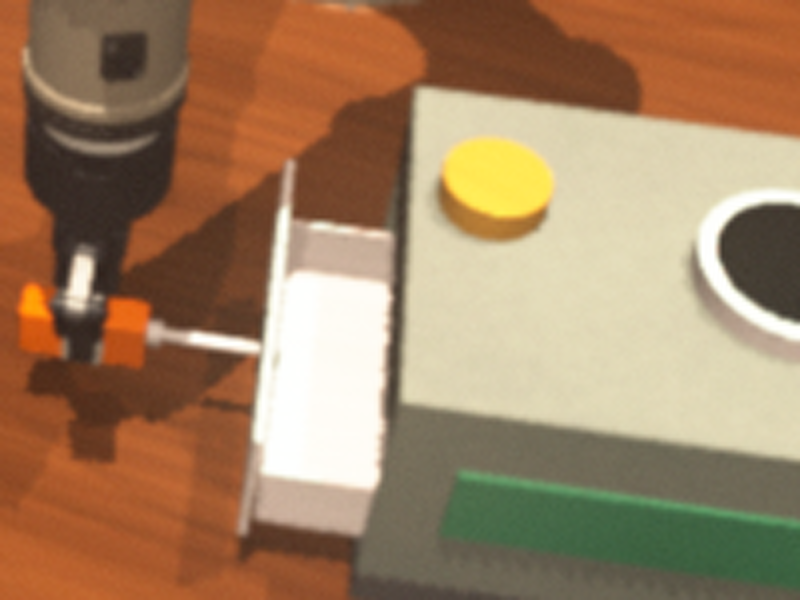

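```bash
python3 - <<'E'
from cell import env,kin,calibration,camera
from h import *
for t in (-.055,-.100):
    r=env.movel(tcp_for(t,.0605),velocity=.025 if t>-.06 else .015,stop_force=6.5)
    st=env.get_state();print(t,r,((st['tcp_pos'][:2]-H)@U+.105).round(4),(st['force'][:2]@U).round(2),st['force'].round(2),st['time'],st['opening'])
    if r: break
env.dwell(.2);st=env.get_state();print(((st['tcp_pos'][:2]-H)@U+.105).round(4),(st['force'][:2]@U).round(2))
E
```

```text
-0.055 False -0.055 3.97 [-1.03  3.84 -1.96] 15.3167 0.020243309601683968
-0.1 True -0.0691 0.91 [-0.87  0.75 -0.98] 16.675 0.02026921773435415
-0.0685 -0.0
```

```bash
python3 - <<'E'
from cell import env,kin,calibration,camera
from h import *
def f():
    st=env.get_state();return ((st['tcp_pos'][:2]-H)@U+.105).round(4),(st['force'][:2]@U).round(2),st['force'].round(1)
F0=0
for t in (-.070,-.0715,-.073,-.0745):
    cur=f()[1]
    r=env.movel(tcp_for(t,.0605),velocity=.008,stop_force=max(3,20-max(cur,0)))
    print(t,r,*f(),env.get_state()['time'],env.get_state()['opening'])
    if r: break
E
```

```text
-0.07 False -0.0695 2.46 [-1.   2.3 -2.6] 17.3417 0.020558381331669043
-0.0715 False -0.0698 8.03 [-1.   8.  -3.1] 17.6833 0.02069180662427543
-0.073 False -0.0701 10.19 [-1.4 10.1 -4.2] 18.025 0.020033514993688703
-0.0745 False -0.0707 12.91 [-2.2 12.7 -3. ] 18.3667 0.020572980940111472
```

```bash
python3 - <<'E'
from cell import env,kin,calibration,camera
from h import *
def f():
    st=env.get_state();return ((st['tcp_pos'][:2]-H)@U+.105).round(4),(st['force'][:2]@U).round(2),st['force'].round(1)
for t in (-.0755,-.0765,-.0775,-.0785,-.0795,-.0805,-.0815,-.0825,-.0835):
    cur=f()[1]
    r=env.movel(tcp_for(t,.0605),velocity=.008,stop_force=max(2.5,20-max(cur,0)))
    print(t,r,*f(),env.get_state()['time'],env.get_state()['opening'].round(4))
    if r or f()[1]>17: break
E
```

```text
Traceback (most recent call last):
AttributeError: 'float' object has no attribute 'round'
```

```bash
python3 - <<'E'
from cell import env,kin,calibration,camera
from h import *
def f():
    st=env.get_state();return ((st['tcp_pos'][:2]-H)@U+.105).round(4),(st['force'][:2]@U).round(2),st['force'].round(1)
print(f())
for t in (-.0765,-.0775,-.0785,-.0795,-.0805,-.0815,-.0825,-.0835):
    cur=f()[1]
    r=env.movel(tcp_for(t,.0605),velocity=.008,stop_force=max(2.5,20-max(cur,0)))
    print(t,r,*f(),env.get_state()['time'])
    if r or f()[1]>17: break
E
```

```text
(np.float64(-0.0715), np.float64(12.28), array([-1.3, 12.3, -3. ]))
-0.0765 False -0.0725 12.62 [-2.5 12.4 -4. ] 18.9167
-0.0775 False -0.0735 12.98 [-2.2 12.8 -2.7] 19.1917
-0.0785 False -0.0744 12.44 [-2.4 12.2 -3.1] 19.4667
-0.0795 False -0.0754 12.25 [-2.4 12.  -2.9] 19.7417
-0.0805 False -0.0764 12.62 [-2.3 12.4 -2. ] 20.0167
-0.0815 False -0.0774 11.64 [-1.1 11.7 -3.4] 20.2917
-0.0825 False -0.0783 13.54 [-1.3 13.6 -3.5] 20.5667
-0.0835 False -0.0785 14.86 [-3.1 14.5 -3.5] 20.8417
```

```bash
python3 - <<'E'
from cell import env,kin,calibration,camera
from h import *
def f():
    st=env.get_state();return ((st['tcp_pos'][:2]-H)@U+.105).round(4),(st['force'][:2]@U).round(2),st['force'].round(1)
for t in (-.0843,):
    r=env.movel(tcp_for(t,.0605),velocity=.008,stop_force=5)
    print(t,r,*f(),env.get_state()['time'])
env.dwell(.3);print(f())
x,y,w,h=300,170,200,150
p,_=camera('scene')
cv2.imwrite(f'pics/scene6.png',p)
cv2.imwrite(f'pics/scene6c.png',cv2.resize(p[y:y+h,x:x+w],None,fx=4,fy=4,interpolation=cv2.INTER_CUBIC))
E
```

```text
-0.0843 False -0.0786 17.53 [-1.5 17.6 -4.1] 21.0917
(np.float64(-0.0786), np.float64(17.04), array([-2.2, 16.9, -4.1]))
```

View pics/scene6c.png

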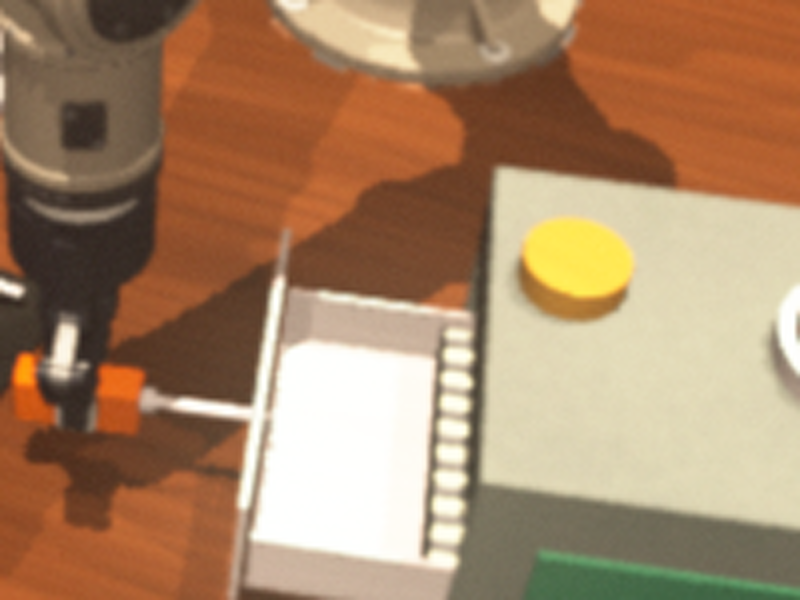

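```bash
python3 - <<'E'
from cell import env,kin,calibration,camera
from h import *
def f():
    st=env.get_state();return ((st['tcp_pos'][:2]-H)@U+.105).round(4),st['tcp_pos'].round(4),(st['force'][:2]@U).round(2),st['force'].round(1),st['time']
env.movel(tcp_for(-.0785,.0605),velocity=.02);print(f())
print(env.movel(tcp_for(-.0725,.0605),velocity=.02,stop_force=5));env.dwell(.2);print(f())
print(env.movel(tcp_for(-.0725,.0730),velocity=.02,stop_force=3.5));env.dwell(.2);print(f())
c=calibration('wrist');p,d=camera('wrist');cv2.imwrite('pics/w7.png',p)
for uv in [(315,15),(315,60),(315,100),(316,150),(316,190)]+[(316,260),(316,330),(316,380)]: print(uv,dpt(c,d,uv).round(4))
p,_=camera('side');x,y,w,h=220,170,200,150
cv2.imwrite(f'pics/side7c.png',cv2.resize(p[y:y+h,x:x+w],None,fx=4,fy=4,interpolation=cv2.INTER_CUBIC))
E
```

```text
(np.float64(-0.0777), array([ 0.5186, -0.0621,  0.1222]), np.float64(5.83), array([-1.8,  5.6, -2.3]), 21.8833)
True
(np.float64(-0.0758), array([ 0.5172, -0.0604,  0.1213]), np.float64(0.13), array([-0.1,  0.1, -1.6]), 22.3)
False
(np.float64(-0.0725), array([ 0.5176, -0.057 ,  0.1348]), np.float64(-0.79), array([-0.3, -0.9, -1.2]), 23.3417)
(315, 15) [0.4975 0.0326 0.111 ]
(315, 60) [0.4984 0.0277 0.0805]
(315, 100) [0.5006 0.017  0.081 ]
(316, 150) [0.5037 0.0033 0.0818]
(316, 190) [ 0.5061 -0.0083  0.081 ]
(316, 260) [ 0.51   -0.027   0.0902]
(316, 330) [ 0.5145 -0.0488  0.091 ]
(316, 380) [ 0.518  -0.0656  0.0919]
```

View pics/side7c.png

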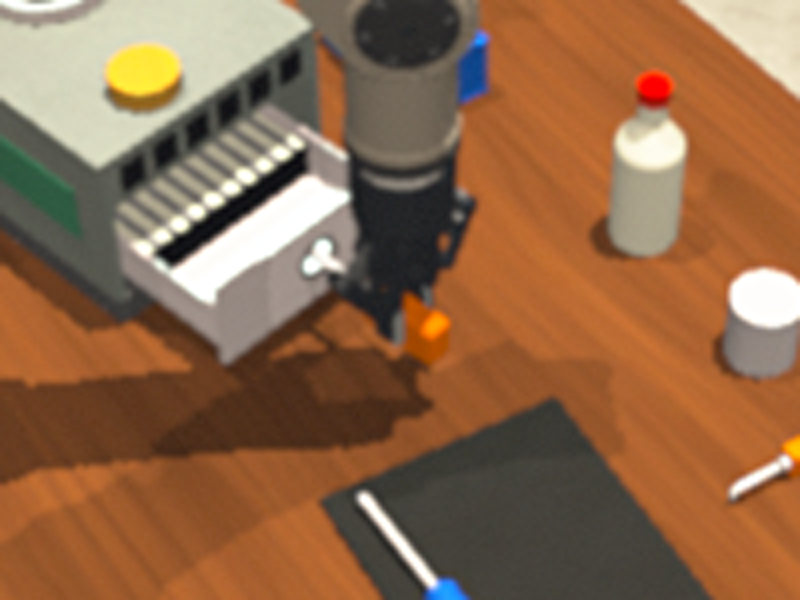

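View pics/w7.png

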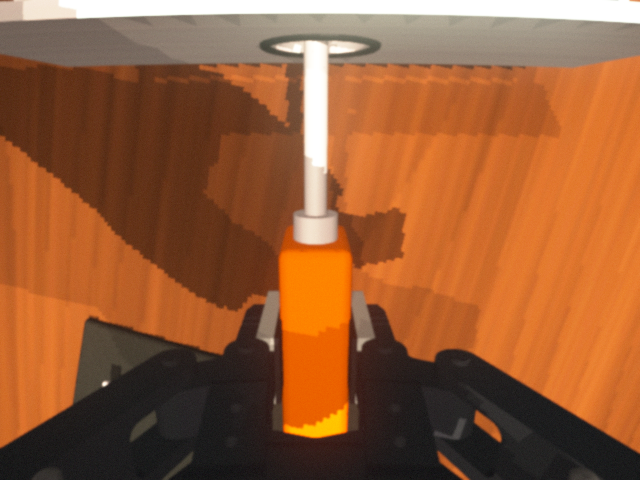

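Hook is centred in the hole and level, so I'll withdraw it gently.

```bash
python3 - <<'E'
from cell import env,kin,calibration,camera
from h import *
def f():
    st=env.get_state();return ((st['tcp_pos'][:2]-H)@U+.105).round(4),st['tcp_pos'].round(4),(st['force'][:2]@U).round(2),st['force'].round(1),st['time']
r=env.movel(tcp_for(-.115,.0730),velocity=.04,stop_force=3);print(r,f())
if not r:
    r=env.movel(tcp_for(-.150,.0730),velocity=.1);print(f())
for n,(x,y,w,h) in (('side',(220,170,200,150)),('scene',(300,170,200,150))):
    p,d=camera(n);cv2.imwrite(f'pics/{n}8.png',p);np.save(f'pics/{n}8.npy',d);cv2.imwrite(f'pics/{n}8c.png',cv2.resize(p[y:y+h,x:x+w],None,fx=4,fy=4,interpolation=cv2.INTER_CUBIC))
E
```

```text
False (np.float64(-0.1147), array([ 0.5261, -0.0983,  0.1348]), np.float64(-0.25), array([ 0.2, -0.2, -2.1]), 24.6583)
(np.float64(-0.15), array([ 0.533 , -0.1329,  0.1348]), np.float64(-0.04), array([ 0.5,  0.1, -1.9]), 25.1583)
```

View pics/side8c.png

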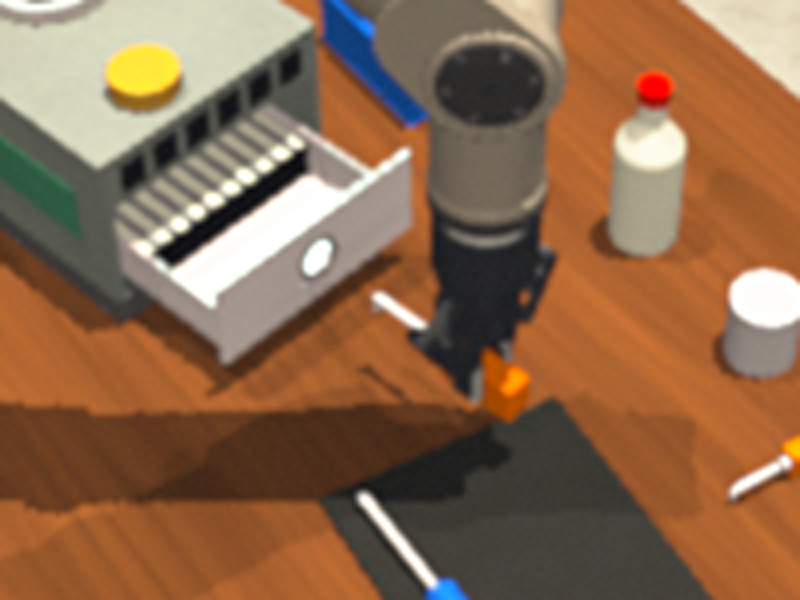

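View pics/scene8c.png

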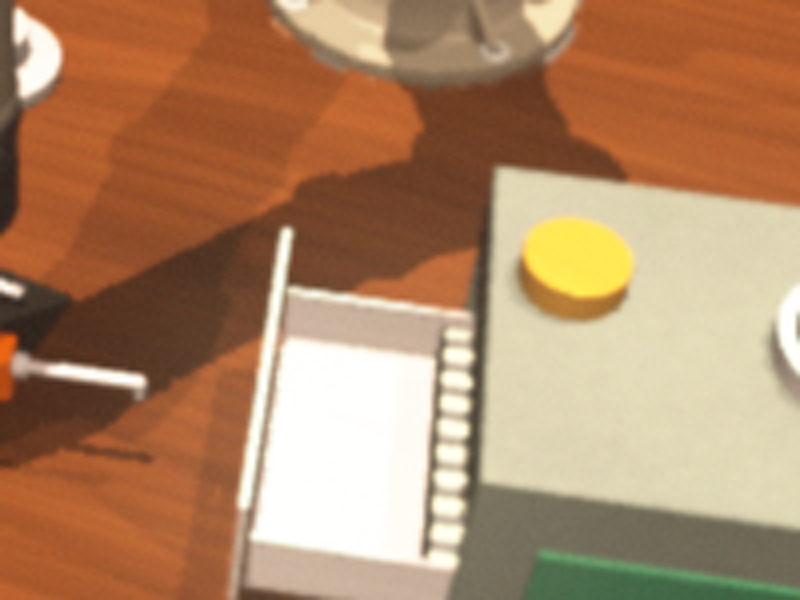

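```bash
python3 - <<'E'
from cell import env,kin,calibration,camera
from h import *
X=plane(calibration('side'),((318.5)/4-.5+220,258.5/4-.5+170),.0715);print('hole',X,'moved',(X[:2]-H)@U)
def f():
    st=env.get_state();return st['tcp_pos'].round(4),st['force'].round(1),st['torque'].round(2),st['time']
env.movel(np.array([.5215,-.2833,.15]),velocity=.15,rot=quat(np.radians(86.4),-1));print(f())
env.movel(np.array([.5215,-.2833,.092]),velocity=.08);print(f())
print(env.movel(np.array([.5215,-.2833,.0835]),velocity=.01,stop_force=4),f())
env.dwell(.2);print(f())
E
```

```text
hole [0.49855531 0.03647803 0.0715    ] moved -0.08212642038627521
(array([ 0.5218, -0.282 ,  0.1497]), array([ 0.1,  0.4, -1.3]), array([-0.02,  0.01,  0.03]), 26.4167)
(array([ 0.5217, -0.2836,  0.0923]), array([-0.5,  0.1, -0.9]), array([-0.01, -0.01, -0.02]), 27.2917)
True (array([ 0.5215, -0.2832,  0.0849]), array([-0.2,  0.2,  4.4]), array([ 0.09,  0.05, -0.04]), 27.975)
(array([ 0.5215, -0.2832,  0.0849]), array([0. , 0.6, 5.8]), array([ 0.09,  0.03, -0.04]), 28.175)
```

```bash
python3 - <<'E'
from cell import env,kin,calibration,camera
from h import *
env.grip(.06);env.dwell(.2)
env.movel(np.array([.5215,-.2833,.15]),velocity=.06)
env.movel(np.array([.523,-.25,.25]),velocity=.15);env.dwell(.2)
st=env.get_state();print(st['opening'],st['tcp_pos'],st['force'],st['time'])
c=calibration('wrist');p,d=camera('wrist');cv2.imwrite('pics/w9.png',p)
p2,_=camera('scene');cv2.imwrite('pics/scene9.png',p2)
p3,_=camera('side');cv2.imwrite('pics/side9.png',p3)
for uv in [(318,118),(318,150),(318,190),(317,225),(316,260),(316,300)]: print(uv,dpt(c,d,uv).round(4))
E
```

```text
0.05991268860409931 [ 0.52250895 -0.25017078  0.2491288 ] [0.51264973 0.53637275 0.2646571 ] 31.1333
(318, 118) [ 0.5268 -0.1807  0.0318]
(318, 150) [ 0.5256 -0.2017  0.0307]
(318, 190) [ 0.5239 -0.2292  0.03  ]
(317, 225) [ 0.5218 -0.2515  0.0407]
(316, 260) [ 0.5195 -0.2766  0.0411]
(316, 300) [ 0.5176 -0.307   0.0415]
```

View pics/w9.png

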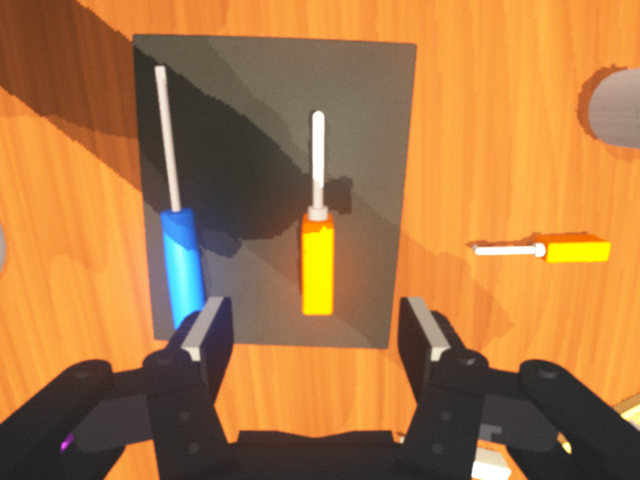

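View pics/scene9.png

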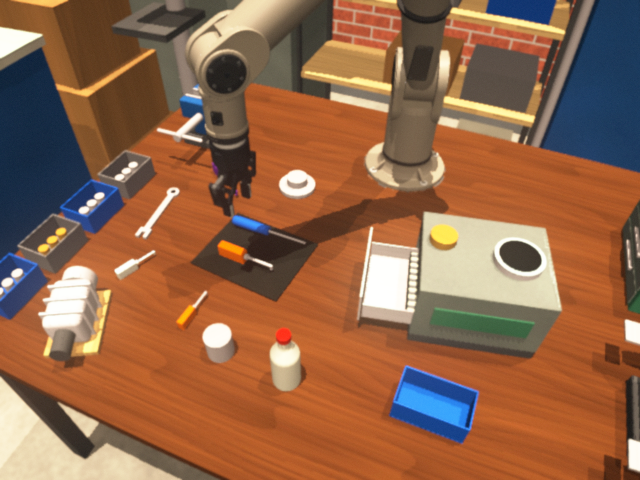

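View pics/side9.png

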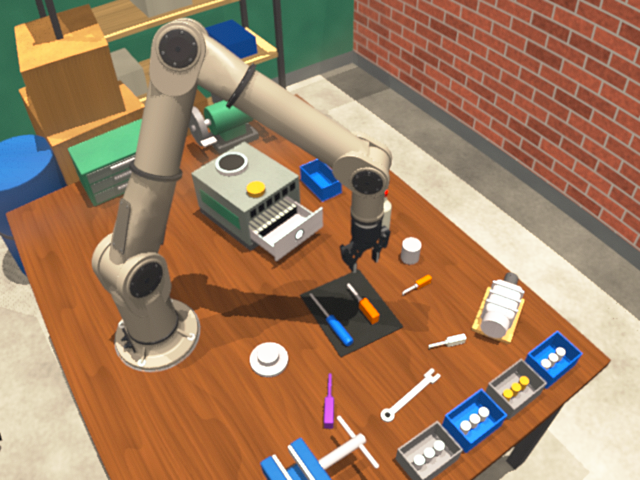

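The hook lies flat on the mat where it was, the tray is out, and the bystanders look unmoved. I'll hand the job in.

```bash
python3 - <<'E'
from cell import job
print(job.job_done())
E
```

```text
the job is handed in; nothing more can be done
None
```

The tray is out and, by my readings, home in its catch. The hook is back on the mat and the job is handed in; no verdict was reported.

- **Pull:** I gripped the orange hook on the mat, hooked it in the finger hole and drew the tray at about 5 N. It then went through the stiff stretch at about 12–13 N for about 8 mm, until the force climbed to about 17.5 N with no more travel, which I took as the hard stop. That was the highest pull I read, against the 25 N limit.
- **Tray position:** I unhooked with no force showing on withdrawal. The side camera then put the hole 82 mm farther out than at the start, about 103 mm out from shut. The catch itself can't be read, so "caught" rests on that travel and the force rise.
- **Hook:** It lies on the mat with handle top at about 41 mm and rod top at about 30–32 mm, so flat to within about a degree. It is within 2–3 mm of where it started.
- **Bystanders:** By eye, none of them had moved in the final pictures. The robot was clear of everything at about 31 s, when I handed in.
- **Odd readings:** The first trip at the stiff stretch gave a force that dropped back to about zero, so I went on in small steps. One force stop also tripped while I was easing the hook off the tray; it was only the load coming off.

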